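# Reset the stop collar of a syringe pump

### The job

Set the syringe pump's stop for the next run: loosen the orange wing screw of the blue stop collar first, then slide the collar along its guide rod until its white index line is level with the red pointer (not the white one), and turn the screw fully tight again. Do not drag the collar while it is still clamped, and leave the syringe and the other things on the bench where they are.

Things in the scene. Friction and masses are not known exactly. Their poses are not given: they have to be found in the camera images.
- pump: White syringe pump, bolted down: a base 190 (x) by 360 (y) by 60 mm high. Origin: centre of its underside, on the table. Its guide rod (steel, 12 mm thick) runs along the pump's own y axis through the point x = +20 mm, z = 110 mm of this frame. Nothing on the pump except the screw stands higher than 128 mm above the table.
- wing (a point): Centre of the orange wing of the clamping screw, on the screw's axis, which is vertical and stands over the rod. The wing is a flat bar 36 mm long, 12 mm thick and 24 mm high (its top 163 mm, its foot 139 mm above the table), on a 12 mm thick stem above the collar, whose top is 127 mm above the table. This frame's y axis runs along the wing's length, x through its thickness, z up; it turns with the screw.
- screw (a joint): Angle of the wing screw, rad: 0 is fully tight (wing in line with the rod), 1.5 is the fully loose end stop (wing across the rod). It grows counterclockwise seen from above, a quarter-turn clamp: it bites the rod below about 0.4 rad and holds the collar against about 20 to 30 N when tight (below 0.15 rad); above 0.4 rad the collar slides with 1 to 4 N. It stays where it is left; turning takes under 0.3 N m. The screw rides with the collar.
- collar (a joint): Position of the blue stop collar along the rod, m: grows along the pump's +y axis, 0 at the middle of its travel (pump y = -15 mm), end stops at -0.105 and +0.105.
- collar_index (a point): Outer end of the collar's white index line, on a small blade on the collar's far (pump +x) side, level with the screw's axis along the rod: 27 mm to pump +x of the rod's axis, 107 mm above the table. The collar is blue, 34 mm in diameter, 24 mm long along the rod.
- red_pointer_tip (a point): Tip of the red pointer, clipped on the scale ledge on the far (pump +x) side of the rod, 100 mm above the table; axes as the pump's. The pointer is 29 mm long and 10 mm wide and points at the rod (pump -x). The white index line must come level with it along the pump's y axis.
- white_pointer_tip (a point): Tip of the white pointer, of the same make, on the same ledge on the other side of the collar: the last run's setting, not wanted now.
- syringe: Clear syringe lying loose in the two cradle blocks on the pump's near (-x) side, along the pump's y axis, 190 mm long, 22 mm thick, top 97 mm above the table. Leave it alone.

How it is judged:
By the outcome, as a careful person would: the job done as asked, in the order asked, and still so for the second after the job is handed in, with the robot touching nothing.
It also fails if it takes over 42 s, if anything falls off the work surface, if the arm or the gripper's body presses on something with over 40 N, if the wrist force passes 120 N, or if a joint passes its speed limit or range.

### The arm

A 6-joint arm with a two-finger parallel gripper is mounted at the origin on the work surface. World frame = base frame: x ahead of the robot, y to its left, z up, the work surface at z = 0. Lengths are in m, angles in rad, forces in N, time in s.
With the tool pointing down it reaches from about 0.425 to 0.925 m from the base axis. Payload 12.5 kg.
Tool frame: the origin (TCP) lies midway between the tips of the shut fingers; the grasp point (between the pads) lies 19 mm behind it; z points along the fingers, y is the line along which they close (so a half turn about z gives the same grasp; the last joint's range is limited). The gripper opens to 85 mm and grips with 20 to 120 N. Pads are 22 mm wide; open, the fingers measure 114 mm over their backs; the gripper's body (76 mm by 85 mm) begins 54 mm behind the grasp point. The pads swing forward as they close: fully open they stand 13 mm farther back than shut.
Start: joints at [1.242, 0.491, 1.559, -0, 1.092, -0.106], TCP at [0.138, 0.61, 0.231] pointing down, gripper open.
Joint ranges: [-3.1, 3.1], [-0.84, 2.19], [0.05, 2.79], [-1.13, 4.28], [0.06, 2.93], [-2.69, 2.69]. Speed limits (rad/s): [2.22, 2.22, 2.79, 3.14, 3.14, 3.14].

### API

Orientations are given as a rotation vector (axis times angle).
In Python, from rig import ctrl gives the robot as it stands.
- The arm moves only by the tool step_arm, never from a script. Its argument "rows" is a list of rows, each a list of 2 entries, a list of its own where there are three numbers: the shift along the tool's x, y, z in mm, then the turn about the tool's z in rad. In form: [[[dx, dy, dz], spin], ...]. A call has 1 to 5 rows; each row shifts and turns the commanded pose from where the row before left it, along the tool's axes as they then stand; what a row does not reach is not made up. A row lasts 1/10 s, in which the tool goes at most 50 mm and 8.59 degrees, less where a joint would pass 70% of its speed; a pose out of reach is approached as far as the arm can. A call is refused whole if a number of a shift passes 50 or a number of a turn 0.15, either way. A call with a gripper value outside its range is refused whole. "fingers" is the closure, from 0 (fully open) to 1 (shut), set as the call begins (left out, the last holds). The fingers move at their own pace and stop on an object; the grip force is fixed at half the most. Time passes only in rows, so rows that do not move let the fingers close. It gives the time, the measured TCP pose, the force, the opening and the grip force at its end, in the units of the state.
- ctrl.observe(): the state, without advancing time (a new reading comes with each control period).
- ctrl.camera(name): name is "side" or "top"; returns (picture, depth): 480x640x3 uint8, red, green, blue; 480x640 float32, m along the optical axis (not along the pixel's ray), 0 where there is no reading.
- ctrl.calibration(name): a dict with "fx", "fy", "cx", "cy" (pixels), "R" (3x3) and "t" (3): a world point X has camera coordinates R X + t. Camera axes: x right, y down, z forward; pixel columns grow to the right and rows downward; lengths in m; the calibration is good to about 2 mm. A picture is of the moment at which its call begins. calibration takes no time and is no camera call.
- ctrl.job_done(): hands the job in; it is judged then, once.
Trained networks look in the newest picture that a camera, given by its name, has taken for a name from the list of things; names that differ only in an ending like _2 or _b are one class to them, and where a whole thing is asked for, a point or a joint stands for the part that bears it (a point fixed in the world has none). Each returns a list of dicts, best first, with "p" (0 to 1); they miss things now and then, are a little off and sometimes report something else, mostly with a low value. They report only what shows in the picture. A call takes as long as a camera call.
- ctrl.search_frame(camera, label): "location" ([x, y, z] in m, in the coordinates of the camera as it stood for that picture, good to about 4 mm: the middle of the surface that is visible of it).
- ctrl.cut_out(camera, label): "pixels" (480x640 bool, what is visible of it).
The state is a dict: "time": time; "joints": joint angles; "joint_vel": joint speeds; "joint_efforts": joint torques, N m; "eef_pos": TCP position; "ee_rot": TCP orientation; "contact_force": force on the tool from outside, world axes, zero at the start; "torque": the same for the moment, N m; "width": finger opening in m; "grip_force": force on a finger pad.
Only numpy, scipy, OpenCV 4.12 (cv2) and the standard library are available. Lean on these libraries where they do the work, as an engineer would, in place of code of your own. Each camera call takes 0.05 s, during which the arm holds its last target. There are 200 camera calls.

## Working session

There is one attempt and no reset: what is moved stays moved. The work goes in short steps, Python scripts to look and compute and a tool call to move; the robot and the scene stay as the last step left them, time stands still between calls to the robot, and variables do not carry over. Pictures are saved under pics/ and viewed, at most 10 in all, crops included, and the job is handed in when it is done.

Besides the shell and the picture viewer there is one more tool, called after ">>>" as a command line: name --argument value ..., lists and objects as JSON in quotes. step_arm: Moves the arm, as the interface text tells. Its arguments: {"type":"object","properties":{"rows":{"type":"array","items":{"type":"array"}},"fingers":{"type":"number"}},"required":["rows"]}

```bash
mkdir -p pics
cat > h.py <<'E'
import numpy as np, cv2
from rig import ctrl
from scipy.spatial.transform import Rotation as Ro
def w(cam,p):
    c=ctrl.calibration(cam); return np.array(c["R"]).T@(np.array(p)-np.array(c["t"]))
def find(cam,l,n=2):
    for d in ctrl.search_frame(cam,l)[:n]: print(cam,l,round(d["p"],2),w(cam,d["location"]).round(4))
def px(cam,X):
    c=ctrl.calibration(cam); q=np.array(c["R"])@X+np.array(c["t"]); return c["fx"]*q[0]/q[2]+c["cx"],c["fy"]*q[1]/q[2]+c["cy"]
def at(cam,u,v,z):
    c=ctrl.calibration(cam);R=np.array(c["R"]);o=-R.T@np.array(c["t"]);d=R.T@np.array([(u-c["cx"])/c["fx"],(v-c["cy"])/c["fy"],1]);return o+d*(z-o[2])/d[2]
E
python3 - <<'E'
from h import *
for c in("top","side"):
    im,d=ctrl.camera(c); cv2.imwrite(f"pics/{c}1.png",im[:,:,::-1])
    for l in("wing","collar_index","red_pointer_tip","white_pointer_tip","pump"): find(c,l)
s=ctrl.observe(); print(s["time"],s["eef_pos"],s["ee_rot"],s["joints"]); print(Ro.from_rotvec(s["ee_rot"]).as_matrix().round(3))
E
```

```text
top wing 0.59 [ 0.5321 -0.1044  0.1629]
top collar_index 0.86 [ 0.5289 -0.103   0.1409]
top red_pointer_tip 0.61 [ 0.6056 -0.064   0.0988]
top white_pointer_tip 0.55 [ 0.5673 -0.1653  0.1025]
top pump 0.7 [ 0.5231 -0.0705  0.0868]
top pump 0.49 [ 0.6075 -0.0665  0.1008]
side wing 0.7 [ 0.534  -0.1111  0.1598]
side wing 0.7 [ 0.4478 -0.1217  0.0922]
side collar_index 0.84 [ 0.5358 -0.1156  0.1201]
side red_pointer_tip 0.73 [ 0.5995 -0.068   0.1006]
side white_pointer_tip 0.51 [ 0.5636 -0.1702  0.1028]
side pump 0.87 [ 0.525  -0.1313  0.0759]
side pump 0.37 [ 0.4482 -0.1172  0.0911]
0.6 [0.13808315 0.60956836 0.23133719] [3.49328009e-01 3.12210727e+00 1.71161461e-04] [ 1.24238722e+00  4.90879321e-01  1.55890756e+00  2.28395421e-05
  1.09169866e+00 -1.05569435e-01]
[[-0.975  0.221  0.   ]
 [ 0.221  0.975  0.   ]
 [ 0.     0.    -1.   ]]
```

View pics/top1.png

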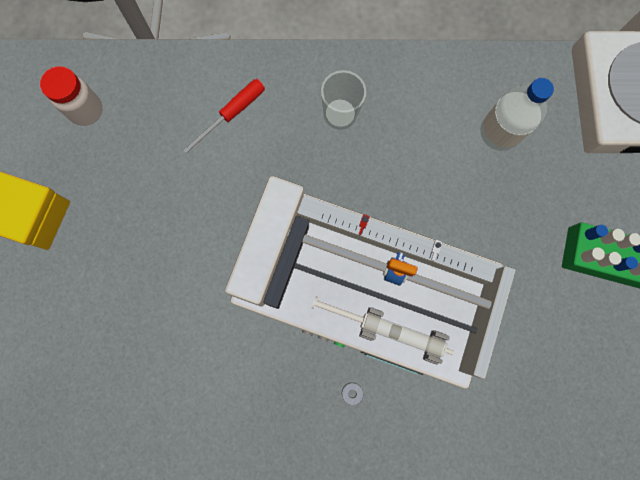

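View pics/side1.png

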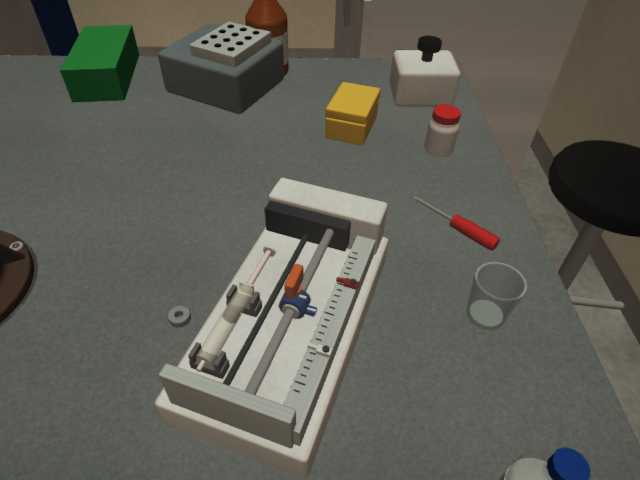

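The top view shows the wing at about (402,268), nearly in line with the rod. The red pointer tip is at about (362,233) and the white one at (436,248). The side view agrees. I'll refine the rod direction and the tips on a crop.

Run:
```python
from h import *
im,d=ctrl.camera("top")
c=cv2.resize(im[190:320,280:480],None,fx=4,fy=4,interpolation=cv2.INTER_CUBIC); cv2.imwrite("pics/crop1.png",c[:,:,::-1])
for l in("wing","red_pointer_tip","white_pointer_tip","collar_index"):
    r=ctrl.cut_out("top",l)[0]; v,u=np.nonzero(r["pixels"]); P=np.c_[u,v].astype(np.float32)
    print(l,round(r["p"],2),len(u),[tuple(np.round(x,1)) if hasattr(x,'__len__') else x for x in cv2.minAreaRect(P)])
    if l=="wing": z=.163
    else: z=.1
    q=np.array([at("top",a,b,z)[:2] for a,b in cv2.boxPoints(cv2.minAreaRect(P))]); print(q.round(4).tolist(), q.mean(0).round(4))
a,b=at("top",303,239,.116),at("top",490,303,.116); print("rod",a,b,np.degrees(np.arctan2(*(a-b)[1::-1])))
```

```text
wing 0.56 343 [(np.float64(401.6), np.float64(268.2)), (np.float64(29.7), np.float64(13.7)), 17.10272979736328]
[[0.5288, -0.0853], [0.5452, -0.091], [0.5338, -0.126], [0.5175, -0.1201]] [ 0.5313 -0.1056]
red_pointer_tip 0.48 113 [(np.float64(363.4), np.float64(223.2)), (np.float64(7.9), np.float64(19.0)), 18.43494987487793]
[[0.5924, -0.0581], [0.6181, -0.0673], [0.6144, -0.0778], [0.5888, -0.0685]] [ 0.6034 -0.0679]
white_pointer_tip 0.57 148 [(np.float64(437.0), np.float64(249.5)), (np.float64(19.0), np.float64(10.0)), 90.0]
[[0.5785, -0.1628], [0.5784, -0.1768], [0.5517, -0.1752], [0.5518, -0.1612]] [ 0.5651 -0.169 ]
collar_index 0.98 692 [(np.float64(398.0), np.float64(270.5)), (np.float64(29.0), np.float64(31.8)), 45.0]
[[0.5353, -0.0837], [0.5663, -0.1161], [0.5374, -0.1431], [0.507, -0.1106]] [ 0.5365 -0.1134]
rod [0.57852923 0.01649885 0.116     ] [ 0.48957195 -0.23102639  0.116     ] 70.23223682688429
```

View pics/crop1.png

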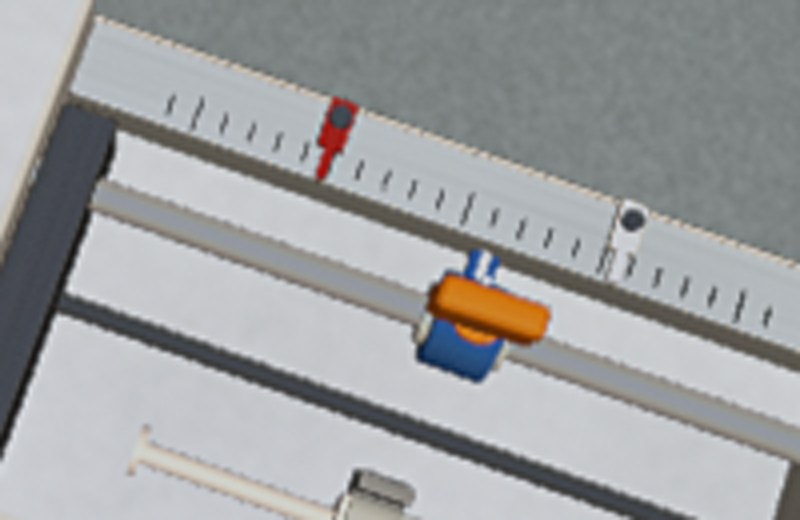

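>>> step_arm --rows '[[[-41,-24,0],0],[[-41,-24,0],0],[[-41,-24,0],0],[[-41,-24,0],0],[[-41,-24,0],0]]' --fingers 0

```text
time: 1.35
eef_pos: [0.3126, 0.4458, 0.2315]
ee_rot: [0.349, 3.122, 0.001]
contact_force: [0.4, 0.4, -0.4]
width: 0.0855
grip_force: 0.0
```

>>> step_arm --rows '[[[-41,-24,0],0],[[-41,-24,0],0],[[-41,-24,0],0],[[0,-48,0],0],[[0,-48,0],0]]'

```text
time: 1.85
eef_pos: [0.3946, 0.2544, 0.2308]
ee_rot: [-0.35, -3.122, 0.0]
contact_force: [0.3, -0.7, 0.1]
width: 0.0853
grip_force: 0.0
```

>>> step_arm --rows '[[[0,-48,0],0],[[0,-48,0],0],[[0,-48,0],0],[[0,-48,0],0],[[0,0,0],0]]'

```text
time: 2.35
eef_pos: [0.3509, 0.0651, 0.2315]
ee_rot: [0.359, 3.121, -0.001]
contact_force: [0.2, 0.6, -0.3]
width: 0.0853
grip_force: 0.0
```

>>> step_arm --rows '[[[-36,-21,0],0],[[-36,-21,0],0],[[-36,-21,0],0],[[-36,-21,0],0],[[-36,-21,0],0]]'

```text
time: 2.85
eef_pos: [0.5057, -0.0741, 0.2313]
ee_rot: [0.349, 3.122, 0.0]
contact_force: [0.2, -0.1, -0.0]
width: 0.0852
grip_force: 0.0
```

>>> step_arm --rows '[[[-20,-15,0],0],[[0,0,0],0.15],[[0,0,0],0.15],[[0,0,0],0.15],[[0,0,0],0.15]]'

```text
time: 3.35
eef_pos: [0.5209, -0.0917, 0.2312]
ee_rot: [-1.265, -2.876, -0.0]
contact_force: [-0.3, -0.8, 0.3]
width: 0.0851
grip_force: 0.0
```

>>> step_arm --rows '[[[0,0,0],0.15],[[0,0,0],0.15],[[0,0,0],0.15],[[0,0,0],0.15],[[0,0,0],0.15]]'

```text
time: 3.85
eef_pos: [0.5208, -0.0916, 0.2313]
ee_rot: [2.23, 2.213, 0.0]
contact_force: [-0.7, 0.2, -0.1]
width: 0.0855
grip_force: 0.0
```

>>> step_arm --rows '[[[0,0,0],0.15],[[0,0,0],0.15],[[0,0,0],0]]'

```text
time: 4.15
eef_pos: [0.5208, -0.0917, 0.2313]
ee_rot: [2.532, 1.86, 0.0]
contact_force: [-0.1, -0.1, -0.5]
width: 0.0852
grip_force: 0.0
```

>>> step_arm --rows '[[[-9,16,0],0.042],[[0,0,40],0],[[0,0,40],0],[[0,0,14],0],[[0,0,0],0]]'

```text
time: 4.65
eef_pos: [0.5324, -0.105, 0.1353]
ee_rot: [-2.562, -1.812, 0.004]
contact_force: [-0.0, -1.4, 0.8]
width: 0.0854
grip_force: 0.0
```

Run:
```python
from h import *
o=[]
for c in("top","side"):
    im,d=ctrl.camera(c)
    find(c,"wing",1)
    s=ctrl.observe(); p=s["eef_pos"]; u,v=px(c,p); u,v=int(u),int(v); v=min(max(v,75),404)
    o.append(cv2.resize(im[v-75:v+75,u-65:u+65],None,fx=3,fy=4,interpolation=cv2.INTER_CUBIC)); print(u-65,v-75)
cv2.imwrite("pics/p2.png",np.hstack(o)[:,:,::-1]); print(s["time"],p,s["ee_rot"])
```

```text
332 194
side wing 0.79 [ 0.5307 -0.1103  0.158 ]
228 211
4.85 [ 0.53370627 -0.10563287  0.13848129] [2.56599864e+00 1.80973522e+00 2.04516812e-03]
```

View pics/p2.png

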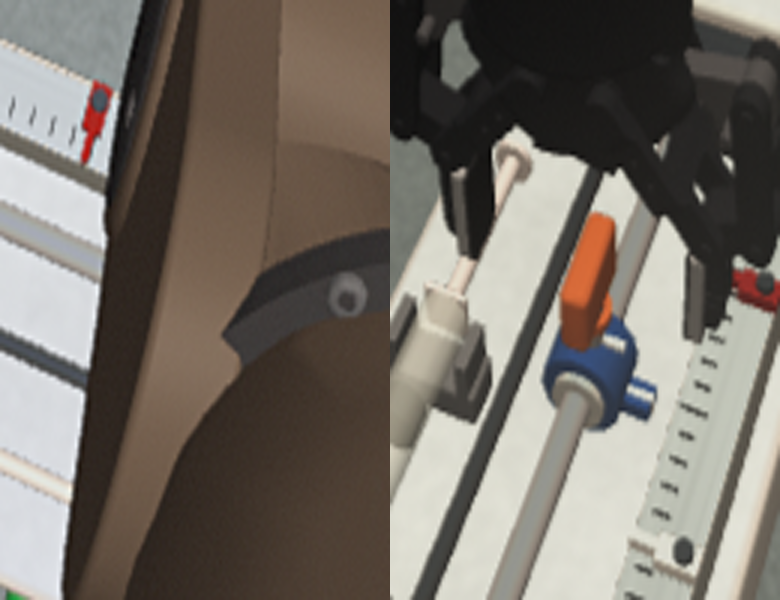

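The side view shows the wing at about (588,280) in the crop. It sits midway between the finger tips at (476,255) and (695,340), so I'll close.

>>> step_arm --rows '[[[0,0,0],0],[[0,0,0],0],[[0,0,0],0],[[0,0,0],0],[[0,0,0],0]]' --fingers 1

```text
time: 5.35
eef_pos: [0.5335, -0.1058, 0.1375]
ee_rot: [2.568, 1.808, 0.001]
contact_force: [17.7, -5.8, 4.9]
width: 0.0123
grip_force: 9.9
```

>>> step_arm --rows '[[[0,0,0],0],[[0,0,0],0],[[0,0,0],0],[[0,0,0],0]]'

```text
time: 5.75
eef_pos: [0.5341, -0.106, 0.1377]
ee_rot: [2.567, 1.808, 0.003]
contact_force: [4.9, -2.3, 2.1]
width: 0.0109
grip_force: 61.7
```

>>> step_arm --rows '[[[0,0.5,0],-0.1],[[0,0,0],-0.1]]'

```text
time: 5.95
eef_pos: [0.534, -0.106, 0.1376]
ee_rot: [2.371, 2.059, 0.001]
contact_force: [2.5, -0.9, 2.8]
width: 0.0107
grip_force: 61.8
```

>>> step_arm --rows '[[[0,0,0],-0.15],[[0,0,0],-0.15],[[0,0,0],0]]'

```text
time: 6.25
eef_pos: [0.5338, -0.1061, 0.1376]
ee_rot: [2.038, 2.389, 0.0]
contact_force: [2.6, -2.6, 3.4]
width: 0.0107
grip_force: 62.0
```

>>> step_arm --rows '[[[0,0,0],-0.15],[[0,0,0],-0.15],[[0,0,0],-0.15],[[0,0,0],-0.15],[[0,0,0],-0.15]]'

```text
time: 6.75
eef_pos: [0.5338, -0.106, 0.1376]
ee_rot: [1.024, 2.969, -0.0]
contact_force: [1.8, -1.8, 3.5]
width: 0.0109
grip_force: 62.0
```

>>> step_arm --rows '[[[0,0,0],-0.15],[[0,0,0],0]]'

```text
time: 6.95
eef_pos: [0.5338, -0.106, 0.1376]
ee_rot: [0.802, 3.037, -0.0]
contact_force: [1.1, -2.1, 3.9]
width: 0.0109
grip_force: 62.1
```

Run:
```python
from h import *
im,d=ctrl.camera("side")
s=ctrl.observe(); print(s["eef_pos"],s["ee_rot"],s["contact_force"],s["torque"],s["joints"])
print(Ro.from_rotvec(s["ee_rot"]).as_matrix().round(3))
cv2.imwrite("pics/p3.png",cv2.resize(im[230:380,240:400],None,fx=4.5,fy=4,interpolation=cv2.INTER_CUBIC)[:,:,::-1])
find("side","red_pointer_tip",1); find("side","collar_index",1)
```

```text
[ 0.5337875  -0.10600685  0.1375693 ] [ 8.08968490e-01  3.03469758e+00 -3.42912585e-04] [ 2.07147264 -2.34306246  5.1014312 ] [-0.52808497 -0.25738175  0.13043477] [-3.17355180e-01  4.95111964e-01  1.85789078e+00 -2.33813912e-04
  7.87658178e-01 -1.36695671e+00]
[[-0.867  0.498  0.001]
 [ 0.498  0.867 -0.   ]
 [-0.001  0.    -1.   ]]
side red_pointer_tip 0.5 [ 0.6002 -0.0683  0.099 ]
side collar_index 0.57 [ 0.541  -0.1172  0.1184]
```

View pics/p3.png

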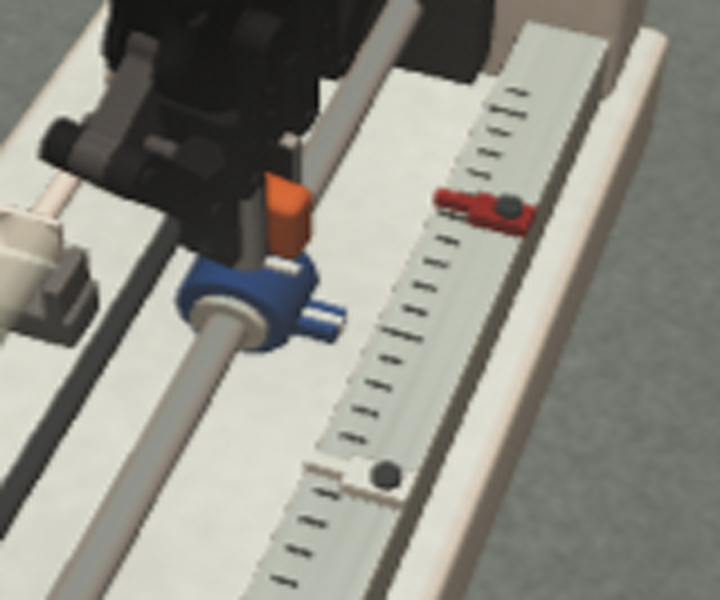

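The wing is turned across the rod. In the side crop, the index end is at (345,318) and the red tip at (436,196). I'll work out the distance along the rod from both cameras.

Run:
```python
from h import *
# rod/ledge direction: side-view ledge and top-view ledge edges, plus rod in top
for n,c,a,b,z in(("rod top","top",(303,239),(490,303),.11),("ledge","top",(304.5,194.5),(478,254.5),.1)):
    A,B=at(c,*a,z),at(c,*b,z); print(n,np.degrees(np.arctan2(*(A-B)[1::-1])))
for ang in(69.5,70.2,71):
    t=np.radians(ang); u=np.array([np.cos(t),np.sin(t)])
    for c,r,i in(("top",(360,234.5),(401,253)),("side",(336.9,279),(316.7,309.5))):
        R,I=at(c,*r,.1)[:2],at(c,*i,.107)[:2]; print(ang,c,R.round(4),I.round(4),round(float((R-I)@u),4))
```

```text
rod top 70.23223682688429
ledge 69.8636002274787
69.5 top [ 0.5872 -0.0626] [ 0.5595 -0.1172] 0.0608
69.5 side [ 0.5881 -0.0625] [ 0.561  -0.1166] 0.0601
70.2 top [ 0.5872 -0.0626] [ 0.5595 -0.1172] 0.0607
70.2 side [ 0.5881 -0.0625] [ 0.561  -0.1166] 0.06
71 top [ 0.5872 -0.0626] [ 0.5595 -0.1172] 0.0606
71 side [ 0.5881 -0.0625] [ 0.561  -0.1166] 0.0599
```

>>> step_arm --rows '[[[1.7,9.8,0],0],[[2.6,14.8,0],0],[[2.6,14.8,0],0],[[2.6,14.8,0],0],[[0,0,0],0]]'

```text
time: 7.6
eef_pos: [0.5536, -0.0527, 0.1376]
ee_rot: [0.804, 3.033, 0.001]
contact_force: [7.7, -1.7, 2.6]
width: 0.0109
grip_force: 61.9
```

Run:
```python
from h import *
im,d=ctrl.camera("side")
s=ctrl.observe(); print(s["eef_pos"],s["contact_force"],s["torque"])
cv2.imwrite("pics/p4.png",cv2.resize(im[240:320,280:380],None,fx=7.5,fy=7.5,interpolation=cv2.INTER_CUBIC)[:,:,::-1])
```

```text
[ 0.553494   -0.05314676  0.13758613] [ 7.03279632 -0.76836184  2.66546253] [-0.35966263 -1.32644148 -0.02354421]
```

View pics/p4.png

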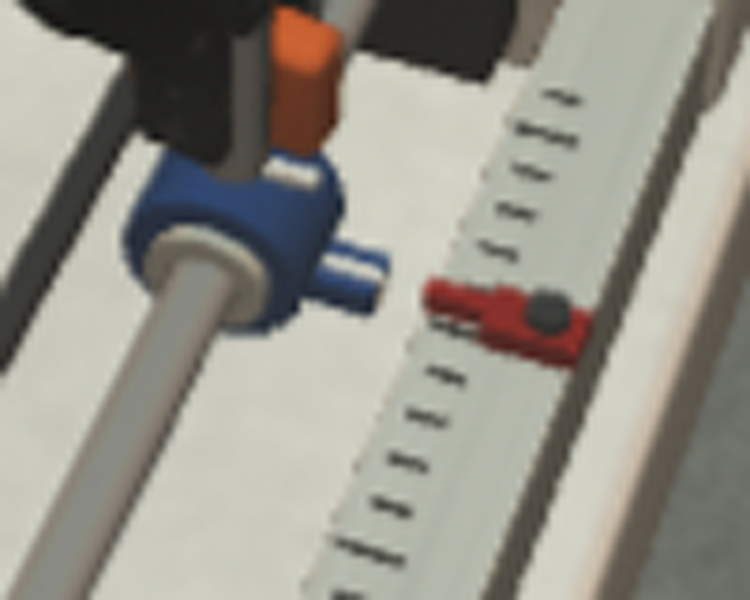

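Run:
```python
from h import *
t=np.radians(70.1); u=np.array([np.cos(t),np.sin(t)])
for r in((427,294),(430,288)):
  for i in((380,276),(384,270)):
    f=lambda q,z: at("side",280+q[0]/7.5,240+q[1]/7.5,z)[:2]
    R,I=f(r,.1),f(i,.107); print(r,i,R.round(4),I.round(4),((R-I)@u).round(4),((R-I)@[u[1],-u[0]]).round(4))
```

```text
(427, 294) (380, 276) [ 0.5881 -0.0629] [ 0.5796 -0.0647] 0.0046 0.0073
(427, 294) (384, 270) [ 0.5881 -0.0629] [ 0.5804 -0.0634] 0.0031 0.0071
(430, 288) (380, 276) [ 0.5887 -0.0615] [ 0.5796 -0.0647] 0.0061 0.0074
(430, 288) (384, 270) [ 0.5887 -0.0615] [ 0.5804 -0.0634] 0.0046 0.0072
```

>>> step_arm --rows '[[[0,4.1,0],0],[[0,0,0],0],[[0,0,0],0]]'

```text
time: 7.95
eef_pos: [0.5547, -0.0502, 0.1376]
ee_rot: [0.804, 3.035, 0.001]
contact_force: [5.8, -0.2, 4.6]
width: 0.0109
grip_force: 62.1
```

Run:
```python
from h import *
im,d=ctrl.camera("side")
s=ctrl.observe(); print(s["eef_pos"],s["contact_force"],s["torque"])
cv2.imwrite("pics/p5.png",cv2.resize(im[250:300,310:370],None,fx=12,fy=12,interpolation=cv2.INTER_CUBIC)[:,:,::-1])
```

```text
[ 0.55466923 -0.050201    0.13754408] [ 5.38639308 -0.2943137   5.66564204] [-0.19145735 -0.94497749 -0.03049901]
```

View pics/p5.png

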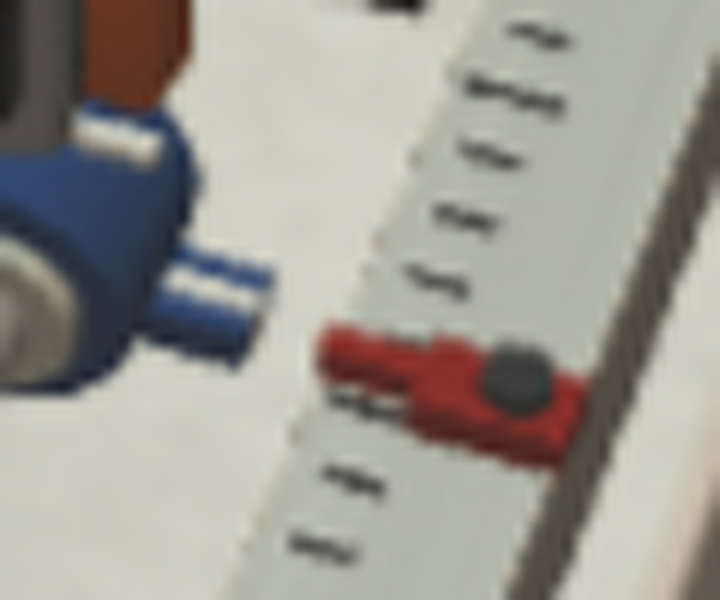

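Run:
```python
from h import *
t=np.radians(70.1); u=np.array([np.cos(t),np.sin(t)])
f=lambda q,z: at("side",310+q[0]/12,250+q[1]/12,z)[:2]
I=f((264,293),.107)
for r in((322,350),(328,342),(326,354)):
    R=f(r,.1); print(((R-I)@u).round(4),((R-I)@[u[1],-u[0]]).round(4))
s=ctrl.observe();print(s["eef_pos"])
```

```text
0.0002 0.0068
0.0015 0.0071
-0.0002 0.0074
[ 0.55466923 -0.050201    0.13754408]
```

>>> step_arm --rows '[[[0.1,0.7,0],0],[[0,0,0],0.15],[[0,0,0],0.15],[[0,0,0],0.15],[[0,0,0],0.15]]'

```text
time: 8.5
eef_pos: [0.5549, -0.0496, 0.1376]
ee_rot: [1.673, 2.657, 0.002]
contact_force: [5.8, -0.9, 4.9]
width: 0.0109
grip_force: 62.2
```

>>> step_arm --rows '[[[0,0,0],0.15],[[0,0,0],0.15],[[0,0,0],0.15],[[0,0,0],0.15],[[0,0,0],0]]'

```text
time: 9.0
eef_pos: [0.5551, -0.0496, 0.1376]
ee_rot: [2.383, 2.045, 0.003]
contact_force: [6.4, -1.4, 3.2]
width: 0.0111
grip_force: 62.1
```

>>> step_arm --rows '[[[0,0,0],0.1],[[0,0,0],0.1],[[0,0,0],0.04],[[0,0,0],0]]'

```text
time: 9.4
eef_pos: [0.5553, -0.0496, 0.1377]
ee_rot: [2.606, 1.751, 0.003]
contact_force: [6.7, -0.4, 4.3]
width: 0.0111
grip_force: 62.4
```

Run:
```python
from h import *
s=ctrl.observe(); print(s["time"],s["eef_pos"],s["contact_force"],s["torque"]); R=Ro.from_rotvec(s["ee_rot"]).as_matrix();print(np.degrees(np.arctan2(R[1,0],R[0,0])))
```

```text
9.4 [ 0.55525852 -0.04960831  0.13768518] [ 6.73738365 -0.39258948  4.30040296] [ 0.03546263 -1.16204403  0.44777244]
67.77962866935927
```

>>> step_arm --rows '[[[0,0,0],0.04],[[0,0,0],0]]'

```text
time: 9.6
eef_pos: [0.5553, -0.0496, 0.1377]
ee_rot: [2.64, 1.7, 0.003]
contact_force: [7.8, -0.2, 5.0]
width: 0.0108
grip_force: 66.3
```

Run:
```python
from h import *
s=ctrl.observe(); print(s["time"],s["eef_pos"],s["contact_force"],s["torque"]); R=Ro.from_rotvec(s["ee_rot"]).as_matrix();print(np.degrees(np.arctan2(R[1,0],R[0,0])))
```

```text
9.6 [ 0.5553044  -0.04961613  0.13772889] [ 7.76179047 -0.23254084  4.95036886] [ 0.09584766 -1.22703265  1.03573569]
65.56282054423869
```

>>> step_arm --rows '[[[0,0,0],-0.05],[[0,0,0],0]]'

```text
time: 9.8
eef_pos: [0.5552, -0.0496, 0.1377]
ee_rot: [2.595, 1.767, 0.003]
contact_force: [7.0, -0.1, 5.6]
width: 0.0107
grip_force: 62.2
```

>>> step_arm --rows '[[[0,0,0],0],[[0,0,0],0],[[0,0,0],0],[[0,0,0],0],[[0,0,0],0]]' --fingers 0

```text
time: 10.3
eef_pos: [0.554, -0.0496, 0.1371]
ee_rot: [-2.596, -1.769, 0.001]
contact_force: [0.1, 0.2, 0.3]
width: 0.0817
grip_force: 0.0
```

>>> step_arm --rows '[[[0,0,-25],0],[[0,0,-45],0],[[0,0,-40],0],[[-40,-20,0],0],[[-45,-20,0],0]]'

```text
time: 10.8
eef_pos: [0.4855, -0.1142, 0.2482]
ee_rot: [2.592, 1.772, 0.002]
contact_force: [0.8, -2.0, 0.0]
width: 0.0851
grip_force: 0.0
```

>>> step_arm --rows '[[[-45,0,0],0],[[-45,0,0],0],[[-45,0,0],0],[[-45,0,0],0],[[-45,0,0],0]]'

```text
time: 11.3
eef_pos: [0.4026, -0.3252, 0.2474]
ee_rot: [-2.596, -1.769, -0.0]
contact_force: [-0.1, -0.8, -0.6]
width: 0.0855
grip_force: 0.0
```

Run:
```python
from h import *
im,d=ctrl.camera("top"); im2,_=ctrl.camera("side")
s=ctrl.observe(); print(s["time"],s["eef_pos"],s["contact_force"])
a=cv2.resize(im[200:280,330:420],None,fx=8,fy=7,interpolation=cv2.INTER_CUBIC)
b=cv2.resize(im2[250:300,310:370],None,fx=12,fy=12,interpolation=cv2.INTER_CUBIC)
a=cv2.resize(im[205:280,330:430],None,fx=8,fy=8,interpolation=cv2.INTER_CUBIC)
cv2.imwrite("pics/p6.png",a[:,:,::-1]);cv2.imwrite("pics/p7.png",b[:,:,::-1])
```

```text
11.4 [ 0.40201632 -0.32760662  0.24705651] [-0.10196509  1.45831918  0.43745674]
```

View pics/p6.png

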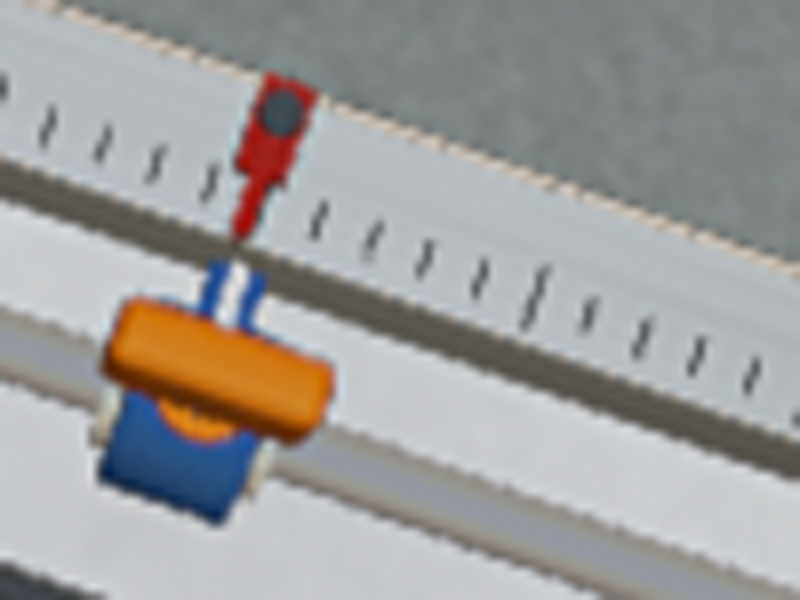

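View pics/p7.png

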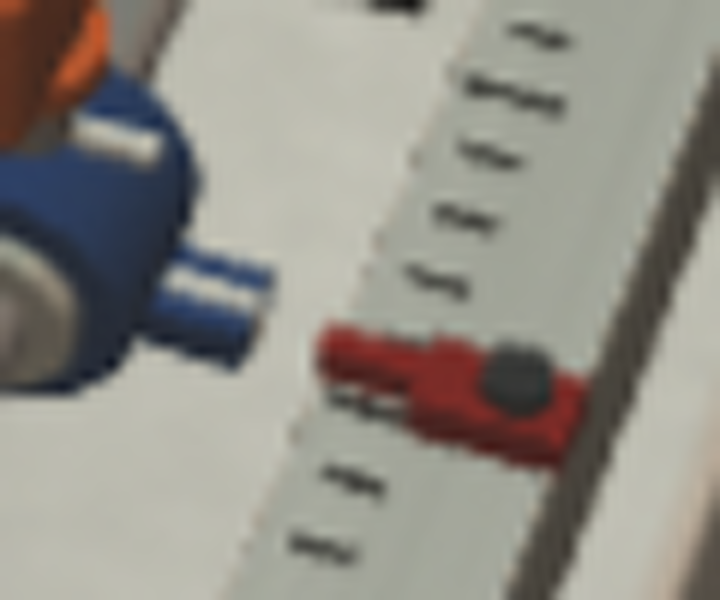

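The wing is in line with the rod again. In the top crop, the index end at (241,266) sits right under the red tip at (240,238). I'll compute what's left.

Run:
```python
from h import *
t=np.radians(70.1); u=np.array([np.cos(t),np.sin(t)])
f=lambda q,z: at("top",330+(q[0]+.5)/8-.5,205+(q[1]+.5)/8-.5,z)[:2]
for r,i in(((240,238),(241,266)),((242,238),(239,266)),((260,178),(233,322))):
    d=f(r,.1)-f(i,.107); print((d@u).round(4),(d@[u[1],-u[0]]).round(4))
```

```text
0.0014 0.0062
0.0007 0.0064
0.0032 0.0272
```

Run:
```python
from h import *
t=np.radians(70.05); u=np.array([np.cos(t),np.sin(t)]); n=np.array([u[1],-u[0]])
for cam,(v0,v1,a0,a1) in(("top",(205,248,345,380)),("side",(262,285,318,362))):
    im=np.mean([ctrl.camera(cam)[0].astype(float) for _ in range(6)],0)
    sub=im[v0:v1,a0:a1]; R,G,B=sub[...,0],sub[...,1],sub[...,2]
    red=np.clip(R-np.maximum(G,B)-25,0,None)*(R>90)
    blue=np.clip(B-R-30,0,None)
    for nm,wt,z in(("red",red,.1),("blade",blue,.106)):
        v,a=np.nonzero(wt>5); P=np.array([at(cam,x+a0,y+v0,z)[:2] for x,y in zip(a,v)]); W=wt[v,a]
        U,N=P@u,P@n
        # along-rod centre per 4 mm slab across
        for k in np.unique((N//.004)):
            m=N//.004==k
            if m.sum()>3: print(cam,nm,round(k*4+2),"mm  u=%.1f"%(1e3*np.average(U[m],weights=W[m])),m.sum(), "range %.1f %.1f"%(1e3*U[m].min(),1e3*U[m].max()))
```

```text
top red 550 mm  u=153.7 8 range 150.4 156.1
top red 554 mm  u=149.3 33 range 138.6 157.4
top red 558 mm  u=144.5 26 range 133.4 156.5
top red 574 mm  u=142.3 5 range 140.9 143.5
top red 578 mm  u=142.6 8 range 141.3 144.4
top red 582 mm  u=142.5 9 range 140.5 144.4
top red 586 mm  u=142.6 16 range 138.3 147.1
top red 590 mm  u=142.4 20 range 137.8 147.1
top red 594 mm  u=143.1 11 range 137.9 147.1
top red 598 mm  u=143.3 8 range 137.4 147.1
top red 602 mm  u=142.3 15 range 137.4 146.7
top blade 558 mm  u=140.8 10 range 135.5 145.9
top blade 562 mm  u=140.7 14 range 135.9 145.4
top blade 566 mm  u=140.9 11 range 136.3 145.5
side red 574 mm  u=143.7 9 range 138.7 146.1
side red 578 mm  u=143.7 10 range 138.4 145.8
side red 582 mm  u=143.5 9 range 138.9 146.2
side red 586 mm  u=143.3 20 range 138.6 148.5
side red 590 mm  u=142.3 14 range 138.4 147.8
side red 598 mm  u=144.4 6 range 141.9 147.7
side red 602 mm  u=144.9 5 range 142.8 148.1
side blade 546 mm  u=150.0 15 range 143.1 153.9
side blade 558 mm  u=140.3 8 range 136.5 145.0
side blade 562 mm  u=140.6 9 range 137.0 145.2
```

The measurements say the index is about 1.3 mm short of the pointer. There's plenty of time left, so I'll repeat the loosen, slide and tighten cycle to trim it.

>>> step_arm --rows '[[[45,6,0],0],[[45,6,0],0],[[45,6,0],0],[[45,6,0],0],[[45,6,0],0]]'

```text
time: 12.5
eef_pos: [0.5145, -0.1234, 0.2474]
ee_rot: [2.595, 1.77, 0.0]
contact_force: [0.7, -1.3, 0.0]
width: 0.0852
grip_force: 0.0
```

>>> step_arm --rows '[[[45,6,0],0],[[45,6,0],0],[[0,0,0],-0.026],[[0,0,0],0],[[0,0,0],0]]'

```text
time: 13.0
eef_pos: [0.5575, -0.0463, 0.2472]
ee_rot: [-2.573, -1.802, 0.0]
contact_force: [0.5, -0.4, 0.0]
width: 0.0853
grip_force: 0.0
```

>>> step_arm --rows '[[[-3.9,-0.7,0],0],[[0,0,40],0],[[0,0,40],0],[[0,0,29.5],0],[[0,0,0],0]]'

```text
time: 13.5
eef_pos: [0.554, -0.0501, 0.1348]
ee_rot: [-2.571, -1.798, 0.006]
contact_force: [0.1, -0.1, 0.3]
width: 0.0854
grip_force: 0.0
```

>>> step_arm --rows '[[[0,0,0],0],[[0,0,0],0],[[0,0,0],0],[[0,0,0],0],[[0,0,0],0]]' --fingers 1

```text
time: 14.0
eef_pos: [0.5561, -0.0492, 0.1385]
ee_rot: [2.572, 1.803, 0.001]
contact_force: [-1.0, 0.1, 1.1]
width: 0.0127
grip_force: 1.1
```

>>> step_arm --rows '[[[0,0,0],0],[[0,0,0],0],[[0,0,0],0],[[0,0,0],0]]'

```text
time: 14.4
eef_pos: [0.556, -0.0492, 0.1386]
ee_rot: [2.572, 1.803, 0.001]
contact_force: [-2.1, 0.0, 6.0]
width: 0.0111
grip_force: 60.5
```

>>> step_arm --rows '[[[0,0,0],-0.15],[[0,0,0],-0.15],[[0,0,0],-0.15],[[0,0,0],-0.15],[[0,0,0],-0.15]]'

```text
time: 14.9
eef_pos: [0.5553, -0.049, 0.1385]
ee_rot: [-1.725, -2.625, 0.0]
contact_force: [-5.9, 0.5, 8.6]
width: 0.0111
grip_force: 60.8
```

>>> step_arm --rows '[[[0,0,0],-0.15],[[0,0,0],-0.15],[[0,0,0],-0.15],[[0,0,0],-0.15],[[0,0,0],-0.05]]'

```text
time: 15.4
eef_pos: [0.555, -0.0489, 0.1384]
ee_rot: [-0.797, -3.037, -0.0]
contact_force: [-6.8, 0.7, 10.4]
width: 0.011
grip_force: 60.9
```

>>> step_arm --rows '[[[0.1,0.7,0],0],[[0,0,0],0],[[0,0,0],0]]'

```text
time: 15.7
eef_pos: [0.5552, -0.0482, 0.1385]
ee_rot: [-0.805, -3.035, 0.0]
contact_force: [-7.6, 2.0, 9.0]
width: 0.011
grip_force: 60.9
```

```bash
cat > m.py <<'E'
from h import *
t=np.radians(70.05); u=np.array([np.cos(t),np.sin(t)]); n=np.array([u[1],-u[0]])
s=ctrl.observe(); print(s["time"],s["eef_pos"],"u along",s["eef_pos"][:2]@u,"before",np.array([.5552,-.0496])@u,s["contact_force"],s["torque"])
im=np.mean([ctrl.camera("side")[0].astype(float) for _ in range(4)],0)
sub=im[262:285,318:362]; wt=np.clip(sub[...,2]-sub[...,0]-30,0,None); v,a=np.nonzero(wt>5)
P=np.array([at("side",x+318,y+262,.106)[:2] for x,y in zip(a,v)]); U,N=P@u,P@n
for k in(139,140): m=N//.004==k; print("side blade",k*4+2,1e3*np.average(U[m],weights=wt[v,a][m]),m.sum())
E
python3 m.py
```

```text
15.7 [ 0.55523528 -0.04819612  0.13845665] u along 0.1441423587615197 before 0.14281068675927472 [-7.63978867  2.0378307   8.98604472] [0.26467361 1.28283649 0.10808102]
side blade 558 142.0105263770507 9
side blade 562 141.9631761681797 11
```

>>> step_arm --rows '[[[0,0,0],0.15],[[0,0,0],0.15],[[0,0,0],0.15],[[0,0,0],0.15],[[0,0,0],0.15]]'

```text
time: 16.4
eef_pos: [0.5557, -0.048, 0.1385]
ee_rot: [-1.869, -2.524, -0.0]
contact_force: [-3.1, 4.3, 7.2]
width: 0.0106
grip_force: 60.6
```

>>> step_arm --rows '[[[0,0,0],0.15],[[0,0,0],0.15],[[0,0,0],0.15],[[0,0,0],0.15],[[0,0,0],0]]'

```text
time: 16.9
eef_pos: [0.5563, -0.0482, 0.1386]
ee_rot: [2.531, 1.86, 0.001]
contact_force: [-1.8, 1.5, 7.3]
width: 0.011
grip_force: 60.5
```

>>> step_arm --rows '[[[0,0,0],0.05],[[0,0,0],0.07],[[0,0,0],0]]'

```text
time: 17.2
eef_pos: [0.5564, -0.0482, 0.1386]
ee_rot: [2.633, 1.712, 0.001]
contact_force: [-0.2, 2.5, 7.2]
width: 0.0109
grip_force: 62.0
```

```bash
python3 m.py
```

```text
17.2 [ 0.5564082  -0.04820854  0.13860212] u along 0.1445308809624158 before 0.14281068675927472 [-0.16448235  2.54912416  7.2313198 ] [0.45538197 0.1974548  1.05335103]
side blade 558 141.70986144582682 9
side blade 562 141.35832282722262 12
```

Torque is 1.05 N m, so the screw is firmly at its tight stop. I'll release and retreat.

>>> step_arm --rows '[[[0,0,0],-0.05],[[0,0,0],0]]'

```text
time: 17.6
eef_pos: [0.5564, -0.0482, 0.1386]
ee_rot: [2.588, 1.78, 0.001]
contact_force: [-1.3, 2.1, 6.4]
width: 0.0108
grip_force: 60.5
```

>>> step_arm --rows '[[[0,0,0],0],[[0,0,0],0],[[0,0,0],0],[[0,0,0],0],[[0,0,0],0]]' --fingers 0

```text
time: 18.1
eef_pos: [0.5562, -0.0486, 0.1377]
ee_rot: [-2.59, -1.777, 0.0]
contact_force: [0.7, -0.2, -0.5]
width: 0.0817
grip_force: 0.0
```

>>> step_arm --rows '[[[0,0,-25],0],[[0,0,-45],0],[[0,0,-40],0],[[-40,-20,0],0],[[-45,-20,0],0]]'

```text
time: 18.6
eef_pos: [0.488, -0.1135, 0.2487]
ee_rot: [2.587, 1.78, 0.002]
contact_force: [0.5, -1.3, 0.3]
width: 0.0855
grip_force: 0.0
```

>>> step_arm --rows '[[[-45,0,0],0],[[-45,0,0],0],[[-45,0,0],0],[[-45,0,0],0],[[0,0,0],0]]'

```text
time: 19.1
eef_pos: [0.4219, -0.2854, 0.2477]
ee_rot: [2.594, 1.771, -0.001]
contact_force: [-0.0, 0.7, 0.4]
width: 0.0856
grip_force: 0.0
```

```bash
python3 m.py
python3 - <<'E'
from h import *
im,_=ctrl.camera("top")
cv2.imwrite("pics/p8.png",cv2.resize(im[205:280,330:430],None,fx=8,fy=8,interpolation=cv2.INTER_CUBIC)[:,:,::-1])
E
```

```text
19.1 [ 0.42194986 -0.28542849  0.247671  ] u along -0.12433085207735525 before 0.14281068675927472 [-0.02469098  0.70021379  0.4429002 ] [ 0.0160776   0.00416714 -0.01781266]
side blade 558 141.701804174947 9
side blade 562 141.37888102948904 12
```

View pics/p8.png

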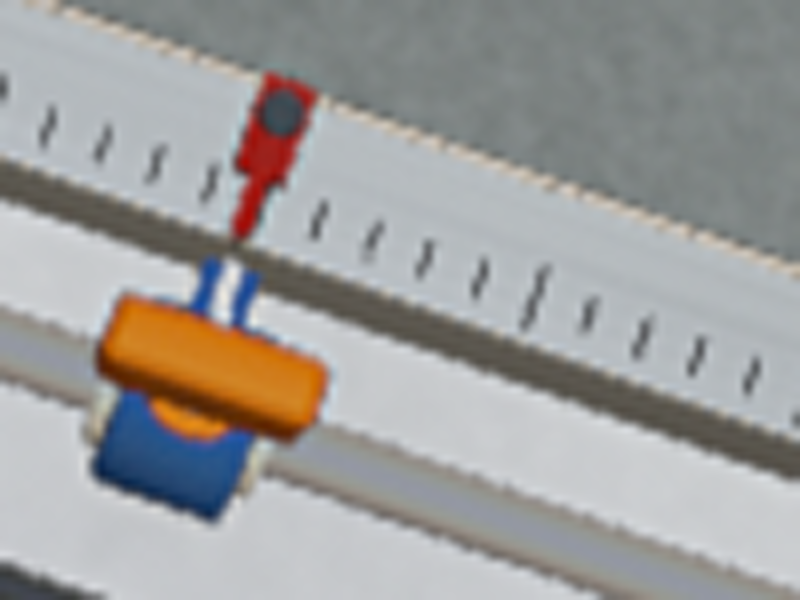

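The index line, with its end at (233,264), now continues the red pointer's axis from its tip at (240,238). The wing is in line with the rod.

```bash
python3 -c "from rig import ctrl; print(ctrl.job_done())"
```

```text
the job is handed in; nothing more can be done
None
```

The collar is set and the job handed in at about 19 s of 42 s: I loosened the screw, slid the index line level with the red pointer (within about 1 mm by camera), and tightened the screw to its stop, having repeated loosen, slide and tighten once to trim about 1.3 mm.

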